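# Switch on the extraction: isolator, then locking fan starter

## Robot

A 7-joint arm with a two-finger parallel gripper is mounted at the origin on the work surface; the furniture and walls round the work are solid. World frame = base frame: x ahead of the robot, y to its left, z up, the work surface at z = 0. Lengths are in mm, angles in rad, forces in N, time in s.
With the tool pointing down it reaches from about 425 to 875 mm from the base axis. Payload 8.4 kg.
Tool frame: the origin (TCP) lies on the centre line of the jaws, within the pads' length; the fingertips stand 14 mm ahead of it and the grasp point (between the pads) lies 5 mm behind it (ctrl.tips_ahead is the distance from the TCP to the fingertips, in mm); z points along the fingers, y is the direction in which the jaws open and shut (so a half turn about z gives the same grasp; the last joint's range is limited). The gripper opens to 85 mm and grips with 20 to 120 N. Pads are 22 mm wide; open, the fingers measure 114 mm over their backs; the gripper's body (76 mm by 85 mm) begins 54 mm behind the grasp point. The pads swing forward as they close: fully open they stand 13 mm farther back than shut.
Start: joints at [-1.267, 0.333, 0.04, 1.465, -0.013, 1.343, -0.059], TCP at [254.796, 597.95, 245.308] pointing down, gripper open.
Joint ranges: [-2.58, 2.58], [-0.38, 2.09], [-1.3, 1.39], [0.25, 2.4], [-1.5, 4.64], [0.08, 2.09], [-2.65, 2.65]. Speed limits (rad/s): [2.22, 2.22, 2.79, 2.79, 3.14, 3.14, 3.14].

## Interface

Orientations are given as a rotation vector (axis times angle).
In Python, from bench import sense, vision, workorder, ctrl gives the robot as it stands. The module is installed in compiled form; this text tells all that it offers.
- The arm moves only by the tool send_rows, never from a script. Its argument "steps" is a list that holds one entry, the list of rows, each a list of 4 numbers: the shift along the tool's x, y, z in units of 40 mm (1.0 is 40 mm), then the turn about the tool's z in units of 8 degrees (1.0 is 8 degrees). In form: [[[x, y, z, turn], ...]]. A call has 1 to 20 rows; each row is the pose to reach, as a shift and turn from the pose measured when the call began, along the tool's axes at that moment; what a row does not reach only later rows make up. A row lasts 1/8 s, in which the tool goes at most 62.5 mm and 10.7 degrees, less where a joint would pass 70% of its speed; a pose out of reach is approached as far as the arm can. A call with a gripper value outside its range is refused whole. "grip" is the finger opening in mm, from 0 to 85.4, set as the call begins (left out, the last holds). The fingers move at their own pace and stop on an object; "force" is the grip in N (left out, the last holds). Time passes only in rows, so rows that repeat a pose let the fingers close. It gives the time, the measured TCP pose, the force and the opening at its end, in the units of the state.
- sense(): the state, without advancing time (a new reading comes with each control period).
- vision.read_camera(name): name is "scene" or "top"; returns a dict with "image" (400x640x3 uint8, blue, green, red), "range_z" (400x640 float32, mm along the optical axis (not along the pixel's ray), 0 where there is no reading), "K" (3x3 intrinsics, pixels), "R" (3x3) and "t" (3): a world point X has camera coordinates R X + t. Camera axes: x right, y down, z forward; pixel columns grow to the right and rows downward; lengths in mm; the calibration is good to about 2 mm. A picture is of the moment at which its call begins.
- workorder.sign_off(): hands the job in, once; it reports no verdict.
The state is a dict: "time_s": time; "joint_positions": joint angles; "qd": joint speeds; "joint_torque": joint torques, N m; "eef_pos": TCP position; "tool_rot": TCP orientation; "force": force on the tool from outside, world axes, zero at the start; "torque": the same for the moment, N m; "width": finger opening in mm.
Only numpy, scipy, OpenCV 4.12 (cv2) and the standard library are available. Lean on these libraries where they do the work, as an engineer would, in place of code of your own. Each camera call takes 0.05 s, during which the arm holds its last target.

## Task

Switch on the dust extraction: first flip the isolator's short bat toggle over to its upper position, away from you, and only after that the fan starter's long one. The long one is a locking toggle, so pull the bat out along its own length before you swing it over, and leave it sprung back home on the far side. Do not knock the oil bottle or the loose bearing that stand among the switches.

Things in the scene. Friction and masses are not known exactly. Their poses are not given: they have to be found in the camera images.
- isolator_box: Console of the isolator: fixed grey wedge box, 100 mm deep (x), 120 mm wide (y), origin under its centre. Its twin carries the starter; either may be the left one. Axes of the console: z up, x level from front to back, y level, parallel to the toggle's pivot axis. Front edge 38 mm high, back 95 mm.
- starter_box: Console of the fan starter, like the isolator's. On both a spark hood stands over the panel: 4 mm back plate whose front is at console x = +50 mm, thin roof with its underside 282 mm above the worktop, from the back plate forward to x = -12 mm, 120 mm wide. So a hand on a bat must be tilted 25 to 40 deg, fingers pointing forward and down, best square to the panel.
- isolator_pivot (a point): Pivot of the isolator's toggle at the middle of its sloping panel, 67 mm above the worktop; axes as the console's. The panel is 112 mm long and rises at 30 deg toward +x through this point: outward normal (-0.5, 0, 0.866), up-slope direction (0.866, 0, 0.5). A hex nut round the bat stands 8 mm off the panel.
- isolator_tip (a point): Grip point of the isolator's bat, on its axis 55 mm from the pivot. Short plain steel bat, 66 mm long, widening from 12 mm thick at the panel to 22 mm near its end (about 21 mm here). z of this point points outward along the bat, y along the pivot axis.
- isolator (a joint): Angle of the isolator's bat: 0 = off, leaning 25 deg from the panel's normal down the slope, toward the robot; 0.87 = on, 25 deg up the slope, away from the robot (axis +y). Over-centre spring: it resists with up to about 7 N at the end of the bat and snaps over past 0.44.
- starter_pivot (a point): Pivot of the fan starter's toggle at the middle of its sloping panel; panel, height and axes as for isolator_pivot. Two steel prongs stand on the panel astride the bat, 29 mm high square to the panel, 6 mm thick along the slope, out to 15 mm either side along y.
- starter (a joint): Angle of the starter's bat: 0 = off, leaning 25 deg down the slope, toward the robot; 0.87 = on, leaning 25 deg up the slope. Over-centre spring, about 3 N at the grip. With the bat home its cross pin strikes the prongs 10 deg from either end, so it cannot cross.
- starter_grip (a point): Grip point of the starter's bat, on its axis, 68 mm from the pivot when the bat is home, moving with it. Long steel bat, 87 mm from pivot to end, 18 mm thick here, 20 mm near its end, with a cross pin 40 mm wide over all, 25 mm from the pivot. z of this point points outward along the bat, y along the pivot axis (a grasp closing along y leaves the bat free to swing between the pads).
- starter_pull (a joint): How far the starter's bat is pulled out along its own axis: 0 = home, 0.014 m = at its stop. A spring draws it home, 5 N rising to 8 N. It passes the prongs when pulled out 11 mm or more; pull until the stop is felt, as the bat may slip in the fingers.
- bottle_mid (a point): Yellow oil dropper bottle, loose, 53 mm thick, 142 mm tall, standing between the consoles; the point is half-way up. Leave alone.
- bearing: Wheel bearing, loose, 47 mm across and 14 mm high, lying in front of and between the consoles; origin under its centre. Leave alone.

How it is judged:
By the outcome, as a careful person would: the job done as asked, in the order asked, and still so for the second after the job is handed in, with the robot touching nothing.
It also fails if it takes over 45 s, if anything falls off the work surface, if the arm or the gripper's body presses on something with over 40 N, if the wrist force passes 120 N, or if a joint passes its speed limit or range.

## Working session

There is one attempt and no reset: what is moved stays moved. The work goes in short steps, Python scripts to look and compute and a tool call to move; the robot and the scene stay as the last step left them, time stands still between calls to the robot, and variables do not carry over. Pictures are saved under pics/ and viewed, and the job is handed in when it is done.

Besides the shell and the picture viewer there is one more tool, called after "Emit:" by a JSON object that holds its "method" and its "body", one argument or row to a line. send_rows: Moves the arm, as the interface text tells. Its arguments: {"type":"object","properties":{"steps":{"type":"array","items":{"type":"array","items":{"type":"array","items":{"type":"number"}}}},"grip":{"type":"number"},"force":{"type":"number"}},"required":["steps"]}

```bash
mkdir -p pics
python3 - <<'E'
from bench import sense, vision, ctrl
import cv2, numpy as np
s=sense(); print(s)
print([a for a in dir(ctrl) if a[0]!='_'])
for n in("scene","top"):
    r=vision.read_camera(n); cv2.imwrite(f"pics/{n}0.png",r["image"]); np.savez(f"{n}0.npz",**r); print(n,r["K"],r["R"],r["t"])
E
```

```text
{'time_s': 0.0, 'joint_positions': array([-1.26720017,  0.33390956,  0.03986437,  1.46625745, -0.0134147 ,
        1.34329987, -0.05849357]), 'qd': array([-4.52214548e-05, -3.26178633e-04, -8.13113600e-04,  1.37481570e-03,
       -1.05904267e-03,  1.52962344e-03,  7.38308959e-04]), 'joint_torque': array([-1.24987710e-03, -6.58563781e+01,  1.36473231e+00, -4.05556583e+01,
        1.67529518e-02,  1.28419723e-02,  1.77855486e-05]), 'eef_pos': array([254.6419343 , 597.57968504, 244.42874155]), 'tool_rot': array([-6.28403452e-01, -3.07786531e+00,  2.49991170e-03]), 'force': array([-0.06192358, -0.45513534, -0.50311459]), 'torque': array([ 0.05137204,  0.02790679, -0.00652327]), 'width': 85.13618883321834}
['MotionError', 'tips_ahead']
scene [[426.98253376   0.         322.82551678]
 [  0.         426.98253376 197.65600436]
 [  0.           0.           1.        ]] [[ 0.5391828  -0.84196357 -0.0194744 ]
 [-0.53948442 -0.32753777 -0.77567749]
 [ 0.64671358  0.4287381  -0.63082897]] [-262.42929747  344.29376407  571.18645857]
top [[387.4526738    0.         321.83913041]
 [  0.         387.4526738  199.82099179]
 [  0.           0.           1.        ]] [[-0.02191591 -0.99974722  0.00501934]
 [-0.99413324  0.0212604  -0.10605229]
 [ 0.10591876 -0.00731413 -0.99434789]] [ -5.43440295 528.64274926 871.72922629]
```

View pics/scene0.png

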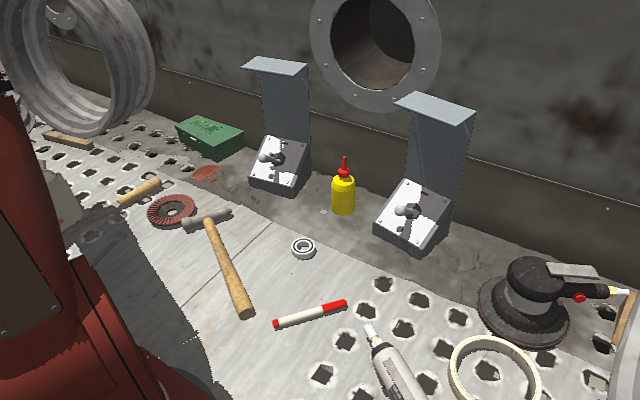

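View pics/top0.png

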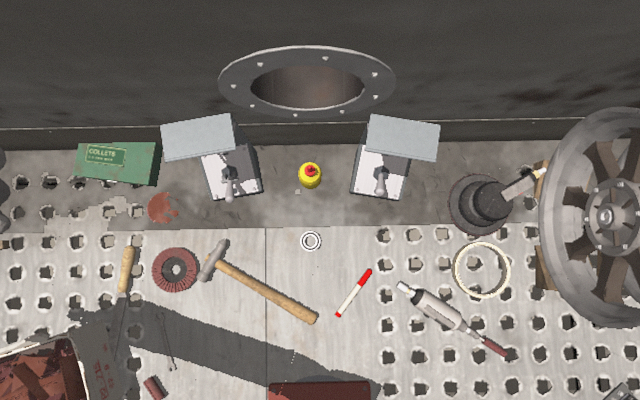

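Run:
```python
import cv2, numpy as np
im=cv2.imread("pics/top0.png")
a=cv2.resize(im[105:210,155:265],None,fx=3.6,fy=3.6,interpolation=2);b=cv2.resize(im[105:210,345:455],None,fx=3.6,fy=3.6,interpolation=2)
cv2.imwrite("pics/c1.png",np.hstack([a,b]))
im=cv2.imread("pics/scene0.png")
a=cv2.resize(im[110:230,230:330],None,fx=4,fy=4,interpolation=2);b=cv2.resize(im[150:270,360:460],None,fx=4,fy=4,interpolation=2)
cv2.imwrite("pics/c2.png",np.hstack([a,b]))
```

```text
(no output)
```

View pics/c1.png

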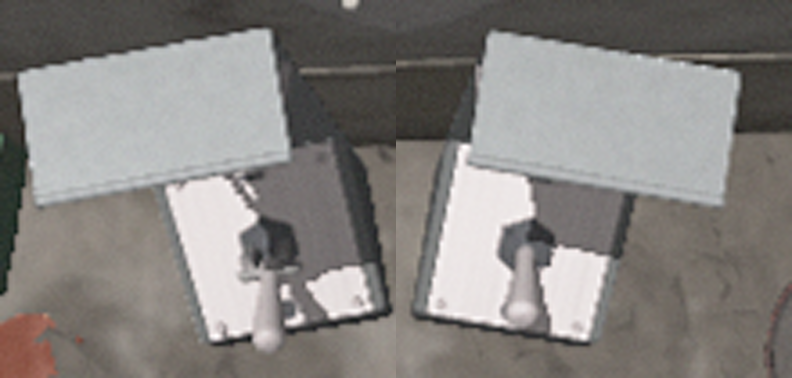

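View pics/c2.png

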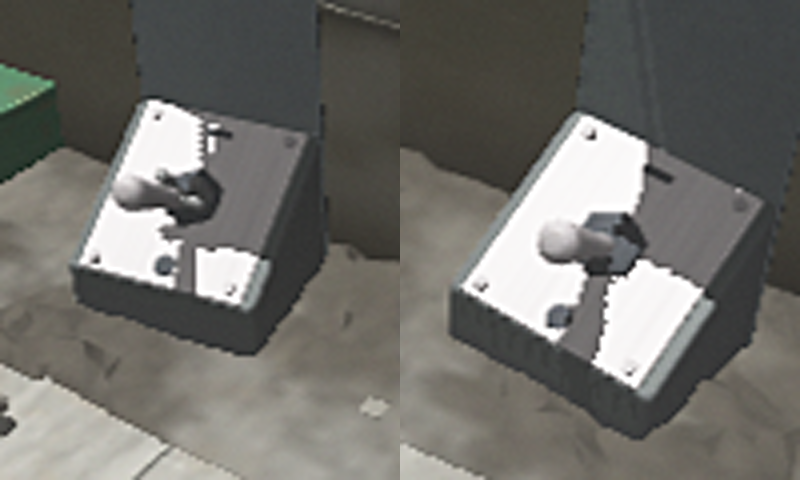

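The left console (bat end at top-image pixel ≈(229,199), with cross pin and prongs) is the starter. The right one (short plain bat, end ≈(379,192)) is the isolator. Next I'll measure both console poses.

```bash
cat > h.py <<'E'
import cv2, numpy as np
def cloud(r):
    z=r["range_z"]; v,u=np.mgrid[0:400,0:640]; K=r["K"]
    p=np.stack([(u-K[0,2])/K[0,0]*z,(v-K[1,2])/K[1,1]*z,z],-1)
    P=(p-r["t"])@r["R"]; P[z==0]=np.nan; return P
def proj(r,X):
    c=np.atleast_2d(X)@r["R"].T+r["t"]; q=c@r["K"].T; return q[:,:2]/q[:,2:]
E
python3 - <<'E'
from h import *
from scipy.optimize import least_squares
T=np.load("top0.npz"); S=np.load("scene0.npz"); PT=cloud(T); PS=cloud(S)
for name,(u0,u1) in dict(starter=(155,265),isol=(345,455)).items():
    sub=PT[100:205,u0:u1].reshape(-1,3)
    roof=sub[(sub[:,2]>272)&(sub[:,2]<292)]
    rect=cv2.minAreaRect(roof[:,:2].astype(np.float32)); print(name,"roof z",np.median(roof[:,2]),len(roof),rect)
    # panel: fit plane with ransac on pts z 38..95
    allp=[]
    for P,b in((PT,(100,205,u0,u1)),):
        q=P[b[0]:b[1],b[2]:b[3]].reshape(-1,3); allp.append(q[(q[:,2]>40)&(q[:,2]<92)])
    q=np.vstack(allp); best=None; rng=np.random.default_rng(0)
    for _ in range(800):
        a,b,c=q[rng.choice(len(q),3,replace=False)]; n=np.cross(b-a,c-a); n/=np.linalg.norm(n)+1e-9; n*=np.sign(n[2])
        if abs(n[2]-.866)>.05: continue
        m=abs((q-a)@n)<2.5
        if best is None or m.sum()>best.sum(): best=m
    w=q[best]; c=w.mean(0); n=np.linalg.svd(w-c)[2][2]; n*=np.sign(n[2]); print("panel n",n,"yaw",np.degrees(np.arctan2(-n[1],-n[0])),len(w),"c",c,"height offset d",n@c)
    print(" rect of panel xy",cv2.minAreaRect(w[:,:2].astype(np.float32)))
for nm,P,b in(("top",PT,(155,195,295,325)),("scene",PS,(150,215,325,360))):
    q=P[b[0]:b[1],b[2]:b[3]].reshape(-1,3); q=q[q[:,2]>20]; q=q[q[:,2]<170]; print("bottle",nm,np.nanmin(q,0),np.nanmax(q,0),np.median(q,0))
q=PT[225:255,295:327].reshape(-1,3); q=q[q[:,2]>6]; print("bearing",q.min(0),q.max(0))
E
```

```text
starter roof z 286.8933517998811 3204 ((620.6835327148438, 173.2857666015625), (101.35479736328125, 189.40826416015625), 0.19977417588233948)
panel n [-0.49181142 -0.08470543  0.8665717 ] yaw 9.772264336910245 1697 c [589.55148836 186.17716755  68.51922648] height offset d -246.34154907292518
 rect of panel xy ((587.4609375, 187.4495849609375), (91.19847106933594, 119.29511260986328), 9.118267059326172)
isol roof z 287.20595654222876 3068 ((615.7319946289062, -153.18228149414062), (190.6288299560547, 110.37085723876953), 89.83773040771484)
panel n [-0.49029214  0.09673213  0.86617349] yaw -11.16082486463121 1632 c [ 580.35978618 -146.83767947   68.11475449] height offset d -239.75056942887088
 rect of panel xy ((579.9937133789062, -147.54925537109375), (119.73612213134766, 93.34278869628906), 78.79585266113281)
bottle top [558.48557871 -16.05523052  20.36948757] [611.74706589  35.31162536 143.31054955] [577.693568     9.19381697  86.67238927]
bottle scene [554.6387434  -18.04628601  20.05654946] [670.6587282  109.75228511 143.33062911] [584.44741763  17.61314285  67.72553584]
bearing [413.02842842 -25.55970873   6.11803802] [472.18280745  47.47137034  18.77423202]
```

Run:
```python
from h import *
T=np.load("top0.npz"); S=np.load("scene0.npz"); PT=cloud(T); PS=cloud(S)
Z=PT[...,2]
for name,(u,v) in dict(starter=(197,138),isol=(402,138)).items():
    m=((Z>275)&(Z<296)).astype(np.uint8); m=cv2.erode(m,np.ones((3,3)))
    n,l=cv2.connectedComponents(m); mm=l==l[v,u]
    mm=cv2.dilate(mm.astype(np.uint8),np.ones((3,3)))>0
    w=PT[mm]; print(name,mm.sum(),np.median(w[:,2]),cv2.minAreaRect(w[:,:2].astype(np.float32)))
    # image-edge based: roof gray colour mask with roof plane z=median
    im=T["image"]; K=T["K"]
    cnt=cv2.findContours(mm.astype(np.uint8),0,2)[0][0]; print(cv2.boxPoints(cv2.minAreaRect(cnt)).round(1).tolist())
```

```text
starter 2755 286.9832144179057 ((611.8021850585938, 192.154296875), (66.56458282470703, 120.59037780761719), 9.208179473876953)
[[157.5, 124.5], [229.60000610351562, 111.5999984741211], [236.3000030517578, 149.39999389648438], [164.1999969482422, 162.3000030517578]]
isol 2728 287.32158857186204 ((603.5742797851562, -152.4650115966797), (120.31739807128906, 67.2457275390625), 78.7937240600586)
[[363.79998779296875, 150.5], [370.1000061035156, 112.69999694824219], [441.1000061035156, 124.5], [434.79998779296875, 162.3000030517578]]
```

```bash
cat >> h.py <<'E'
from scipy.spatial.transform import Rotation as Rn
PIV=dict(st=(np.array([590.5,188.3,67.]),np.radians(9.5)),iso=(np.array([582.5,-148.1,67.]),np.radians(-11.1)))
def con(n,xyz):
    p,y=PIV[n]; c,s=np.cos(y),np.sin(y); M=np.array([[c,-s,0],[s,c,0],[0,0,1]]); return p+M@(np.array(xyz)-[0,0,67.])
def show(s,n=None):
    R=Rn.from_rotvec(s["tool_rot"]).as_matrix()
    print("t%.2f"%s["time_s"],"p",s["eef_pos"].round(1),"x",R[:,0].round(3),"y",R[:,1].round(3),"z",R[:,2].round(3),"tilt %.1f az %.1f"%(np.degrees(np.arccos(-R[2,2])),np.degrees(np.arctan2(R[1,2],R[0,2]))),"q",s["joint_positions"].round(3),"F",s["force"].round(1),"w %.1f"%s["width"])
    if n:
        p,y=PIV[n]; c,ss=np.cos(y),np.sin(y); M=np.array([[c,-ss,0],[ss,c,0],[0,0,1]])
        print(" console coords p",(M.T@(s["eef_pos"]-p)+[0,0,67]).round(1),"y",(M.T@R[:,1]).round(3),"z",(M.T@R[:,2]).round(3))
def mv(s,X):
    R=Rn.from_rotvec(s["tool_rot"]).as_matrix(); d=R.T@(np.array(X)-s["eef_pos"]); print("units",(d/40).round(3)," rows>=%.1f"%(np.linalg.norm(d)/62.5)); return d/40
E
python3 - <<'E'
from h import *
from bench import sense
s=sense(); show(s); mv(s,[590,-115,480]); print(con('iso',(0,0,67)))
E
```

```text
t0.10 p [254.7 597.6 244.5] x [-0.92   0.392 -0.   ] y [ 0.392  0.92  -0.001] z [-0.    -0.001 -1.   ] tilt 0.1 az -109.3 q [-1.267  0.334  0.04   1.466 -0.013  1.343 -0.059] F [-0.3 -1.5 -0.3] w 85.5
units [-14.697 -13.112  -5.867]  rows>=13.2
[ 582.5 -148.1   67. ]
```

Emit:
{"method": "send_rows", "body": {
  "steps": [
    [[0,0,-1.5,0],[0,0,-3,0],[-0.7,-0.6,-4.5,0],[-1.8,-1.6,-5.8,-0.2],[-3,-2.7,-5.8,-0.4],[-4.2,-3.8,-5.8,-0.6],[-5.4,-4.8,-5.8,-0.8],[-6.6,-5.9,-5.8,-1],[-7.7,-6.9,-5.8,-1.2],[-8.9,-7.9,-5.8,-1.4],[-10,-8.9,-5.8,-1.5],[-11.2,-10,-5.8,-1.5],[-12.3,-11,-5.8,-1.5],[-13.5,-12,-5.8,-1.5],[-14.7,-13.1,-5.8,-1.5],[-14.7,-13.1,-5.8,-1.5],[-14.7,-13.1,-5.8,-1.5]]
  ]
}}

```text
time_s: 2.22
eef_pos: [590.3, -116.7, 476.4]
tool_rot: [-0.309, -3.124, 0.004]
force: [0.1, 0.6, -0.1]
width: 85.2
```

Run:
```python
from h import *
from bench import sense
s=sense(); show(s,'iso')
```

```text
t2.23 p [ 590.3 -116.7  476.4] x [-0.981  0.196  0.002] y [ 0.196  0.981 -0.003] z [-0.002 -0.003 -1.   ] tilt 0.2 az -130.9 q [-0.415  0.256  0.721  1.166 -0.169  1.779  1.628] F [ 0.1  0.6 -0.1] w 85.2
 console coords p [  1.6  32.3 476.4] y [ 0.004  1.    -0.003] z [-0.002 -0.003 -1.   ]
```

Emit:
{"method": "send_rows", "body": {
  "steps": [
    [[0,0,-1.5,0],[0,0,-3,0],[0,0,-4.5,0],[0,0,-6,0],[0,0,-7,0],[0,0,-7,0]]
  ]
}}

```text
time_s: 2.98
eef_pos: [559.5, -106.7, 661.6]
tool_rot: [0.301, 3.03, -0.026]
force: [0.3, -0.7, -0.5]
width: 85.3
```

Run:
```python
from h import *
from bench import sense
s=sense(); show(s,'iso')
```

```text
t2.98 p [ 559.5 -106.7  661.6] x [-0.976  0.195 -0.097] y [ 0.197  0.98  -0.008] z [ 0.094 -0.027 -0.995] tilt 5.6 az -15.9 q [ 0.015  0.257  0.14   0.702 -0.026  2.089  1.507] F [ 0.3 -0.7 -0.5] w 85.3
 console coords p [-30.5  36.2 661.6] y [ 0.005  1.    -0.008] z [ 0.097 -0.008 -0.995]
```

Emit:
{"method": "send_rows", "body": {
  "steps": [
    [[0,0,-1.5,0],[0,0,-3,0],[0,0,-4.5,0],[0,0,-6,0],[0,0,-7,0],[0,0,-8,0]]
  ]
}}

```text
time_s: 3.72
eef_pos: [510.3, -96.3, 707.4]
tool_rot: [0.292, 2.955, -0.034]
force: [-0.8, 0.2, 0.8]
width: 85.5
```

Run:
```python
from h import *
from bench import sense
s=sense(); show(s,'iso')
```

```text
t3.73 p [510.3 -96.3 707.4] x [-0.966  0.192 -0.172] y [ 0.196  0.981 -0.006] z [ 0.168 -0.04  -0.985] tilt 9.9 az -13.2 q [-0.395  0.152  0.656  0.755 -0.109  2.089  1.558] F [-0.8  0.2  0.8] w 85.5
 console coords p [-80.8  37.  707.4] y [ 0.004  1.    -0.006] z [ 0.172 -0.006 -0.985]
```

Emit:
{"method": "send_rows", "body": {
  "steps": [
    [[0,0,-3,0],[0,0,-6,0],[0,0,-9,0],[0,0,-12,0],[0,0,-14,0],[0,0,-16,0],[0,0,-16,0],[0,0,-16,0]]
  ]
}}

```text
time_s: 4.72
eef_pos: [474.2, -97.7, 740.4]
tool_rot: [0.282, 2.891, -0.038]
force: [1.1, 0.8, 0.7]
width: 85.3
```

Run:
```python
from h import *
from bench import sense
s=sense(); show(s,'iso')
```

```text
t4.72 p [474.2 -97.7 740.4] x [-0.953  0.188 -0.236] y [ 0.194  0.981 -0.003] z [ 0.231 -0.049 -0.972] tilt 13.7 az -11.9 q [-0.703  0.064  0.923  0.774 -0.061  2.089  1.553] F [1.1 0.8 0.7] w 85.3
 console coords p [-116.    28.6  740.4] y [ 0.001  1.    -0.003] z [ 0.236 -0.003 -0.972]
```

Emit:
{"method": "send_rows", "body": {
  "steps": [
    [[-3,0,-16,0],[-3,0,-16,0],[-3,0,-16,0]]
  ]
}}

```text
time_s: 5.1
eef_pos: [465.1, -99.7, 774.4]
tool_rot: [0.281, 2.815, -0.047]
force: [0.4, -0.2, -1.1]
width: 85.6
```

Run:
```python
from h import *
from bench import sense
s=sense(); show(s,'iso')
```

```text
t5.10 p [465.1 -99.7 774.4] x [-0.932  0.188 -0.309] y [ 0.198  0.98  -0.002] z [ 0.302 -0.063 -0.951] tilt 18.0 az -11.8 q [-0.963  0.053  1.208  0.719 -0.068  2.089  1.566] F [ 0.4 -0.2 -1.1] w 85.6
 console coords p [-124.5   24.9  774.4] y [ 0.006  1.    -0.002] z [ 0.309 -0.004 -0.951]
```

Emit:
{"method": "send_rows", "body": {
  "steps": [
    [[-6,0,-16,0],[-6,0,-16,0],[-6,0,-16,0]]
  ]
}}

```text
time_s: 5.48
eef_pos: [466.9, -98.8, 806.6]
tool_rot: [0.273, 2.743, -0.055]
force: [0.2, -0.0, -0.6]
width: 85.2
```

Run:
```python
from h import *
from bench import sense
s=sense(); show(s,'iso')
```

```text
t5.47 p [466.9 -98.8 806.6] x [-0.908  0.183 -0.377] y [ 0.198  0.98  -0.001] z [ 0.369 -0.076 -0.926] tilt 22.2 az -11.6 q [-0.795  0.068  1.062  0.63  -0.092  2.089  1.566] F [ 0.2 -0.  -0.6] w 85.2
 console coords p [-123.    26.1  806.6] y [ 0.005  1.    -0.001] z [ 0.377 -0.003 -0.926]
```

Emit:
{"method": "send_rows", "body": {
  "steps": [
    [[-6,0,-16,0],[-6,0,-16,0],[-6,0,-16,0]]
  ]
}}

```text
time_s: 5.85
eef_pos: [457.4, -97.3, 838.5]
tool_rot: [0.266, 2.671, -0.062]
force: [-0.3, -0.8, -0.4]
width: 85.9
```

Emit:
{"method": "send_rows", "body": {
  "steps": [
    [[-6,0,-16,0],[-6,0,-16,0],[-6,0,-16,0]]
  ]
}}

```text
time_s: 6.22
eef_pos: [454.4, -84.6, 862.9]
tool_rot: [0.215, 2.618, -0.051]
force: [1.4, -2.3, -1.3]
width: 85.1
```

Run:
```python
from h import *
from bench import sense
s=sense(); show(s,'iso')
```

```text
t6.22 p [454.4 -84.6 862.9] x [-0.858  0.143 -0.493] y [0.162 0.987 0.004] z [ 0.487 -0.076 -0.87 ] tilt 29.6 az -8.9 q [-0.87   0.067  1.158  0.507 -0.136  2.089  1.579] F [ 1.4 -2.3 -1.3] w 85.1
 console coords p [-137.9   37.6  862.9] y [-0.031  1.     0.004] z [ 0.493  0.019 -0.87 ]
```

Run:
```python
from h import *
from bench import sense,ctrl
print(ctrl.tips_ahead)
s=sense(); 
a=mv(s,con('iso',(-95,0,330)));b=mv(s,con('iso',(-95,0,75)))
print((a*[1,1,1]).round(2))
```

```text
14.0
units [ 5.66  -1.025 12.101]  rows>=8.6
units [ 8.804 -1.05  17.646]  rows>=12.6
[ 5.66 -1.03 12.1 ]
```

Emit:
{"method": "send_rows", "body": {
  "steps": [
    [[0.6,-0.1,1.2,0],[1.2,-0.2,2.5,0],[1.8,-0.3,3.8,0],[2.4,-0.4,5.1,0],[3,-0.5,6.4,0],[3.6,-0.6,7.7,0],[4.2,-0.7,9,0],[4.8,-0.8,10.3,0],[5.3,-0.9,11.4,0],[5.7,-1,12.1,0],[5.7,-1,12.1,0],[5.7,-1,12.1,0]]
  ],
  "grip": 0,
  "force": 40
}}

```text
time_s: 7.72
eef_pos: [485.3, -128.7, 323.7]
tool_rot: [0.217, 2.627, -0.049]
force: [0.4, 0.6, 0.9]
width: 0.2
```

Run:
```python
from h import *
from bench import sense,ctrl
print(ctrl.tips_ahead)
s=sense();show(s,'iso') 
a=mv(s,con('iso',(-95,0,180)));b=mv(s,con('iso',(-95,0,75)))
```

```text
14.0
t7.72 p [ 485.3 -128.7  323.7] x [-0.862  0.145 -0.486] y [0.163 0.987 0.005] z [ 0.48  -0.075 -0.874] tilt 29.1 az -8.9 q [ 0.208 -0.349 -0.022  2.072 -0.028  0.912  1.603] F [0.4 0.6 0.9] w 0.2
 console coords p [-99.1   0.4 323.7] y [-0.03   1.     0.005] z [ 0.485  0.019 -0.874]
units [ 1.655 -0.03   3.189]  rows>=2.3
units [ 2.93  -0.043  5.484]  rows>=4.0
```

Emit:
{"method": "send_rows", "body": {
  "steps": [
    [[0.8,0,1.5,0],[1.65,0,3.2,0],[1.65,0,3.2,0]]
  ]
}}

```text
time_s: 8.1
eef_pos: [489.8, -127.9, 178.5]
tool_rot: [0.216, 2.628, -0.048]
force: [0.1, -0.2, 1.4]
width: 0.1
```

Run:
```python
from h import *
from bench import sense,ctrl
s=sense();show(s,'iso') 
b=mv(s,con('iso',(-95,0,75)));b=mv(s,con('iso',(-72,0,72)))
```

```text
t8.10 p [ 489.8 -127.9  178.5] x [-0.863  0.144 -0.484] y [0.162 0.987 0.005] z [ 0.478 -0.074 -0.875] tilt 28.9 az -8.7 q [ 0.198 -0.223 -0.021  2.287 -0.03   0.572  1.605] F [ 0.1 -0.2  1.4] w 0.1
 console coords p [-94.9   2.  178.5] y [-0.031  0.999  0.005] z [ 0.484  0.02  -0.875]
units [ 1.257 -0.063  2.263]  rows>=1.7
units [ 0.79  -0.082  2.606]  rows>=1.7
```

Emit:
{"method": "send_rows", "body": {
  "steps": [
    [[0.5,-0.05,0.8,0],[0.9,-0.05,1.7,0],[0.9,-0.05,1.7,0]]
  ]
}}

```text
time_s: 8.48
eef_pos: [491.1, -129.0, 101.0]
tool_rot: [0.215, 2.631, -0.047]
force: [0.3, 0.2, 0.5]
width: -0.2
```

Run:
```python
from h import *
from bench import sense,ctrl
s=sense();show(s,'iso') 
b=mv(s,con('iso',(-74,0,85)));b=mv(s,con('iso',(-34,0,108)))
```

```text
t8.47 p [ 491.1 -129.   101. ] x [-0.865  0.144 -0.481] y [0.161 0.987 0.006] z [ 0.476 -0.072 -0.876] tilt 28.8 az -8.6 q [ 0.194 -0.094 -0.015  2.367 -0.041  0.366  1.622] F [0.3 0.2 0.5] w -0.2
 console coords p [-93.4   1.2 101. ] y [-0.032  0.999  0.006] z [ 0.481  0.021 -0.876]
units [-0.232 -0.047  0.583]  rows>=0.4
units [-1.385 -0.076  0.56 ]  rows>=1.0
```

Emit:
{"method": "send_rows", "body": {
  "steps": [
    [[-0.1,-0.05,0.4,0],[-0.23,-0.05,0.58,0],[-0.23,-0.05,0.58,0]]
  ]
}}

```text
time_s: 8.85
eef_pos: [511.3, -133.9, 86.8]
tool_rot: [0.214, 2.629, -0.047]
force: [0.1, -0.8, 0.3]
width: 0.0
```

Run:
```python
from h import *
from bench import sense,vision
r=vision.read_camera("scene"); cv2.imwrite("pics/s1.png",cv2.resize(r["image"][100:300,300:540],None,fx=3,fy=3))
s=sense();show(s,'iso') 
b=mv(s,con('iso',(-32,0,110)))
```

```text
t8.90 p [ 510.7 -133.9   86.5] x [-0.864  0.143 -0.483] y [0.16  0.987 0.006] z [ 0.477 -0.072 -0.876] tilt 28.9 az -8.6 q [ 0.192 -0.022 -0.009  2.34  -0.05   0.321  1.634] F [-0.8 -0.   0.1] w -0.0
 console coords p [-73.2   0.1  86.5] y [-0.033  0.999  0.006] z [ 0.482  0.021 -0.876]
units [-1.186 -0.033 -0.018]  rows>=0.8
```

View pics/s1.png

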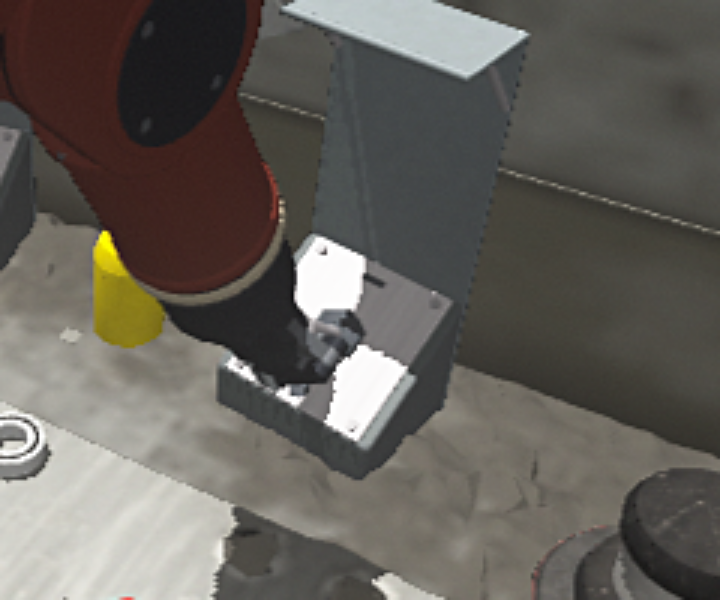

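The fingers stand just in front of (down-slope of) the isolator's bat, at around (310,355) in the crop, and the bottle is well clear. Next I'll push up-slope.

Emit:
{"method": "send_rows", "body": {
  "steps": [
    [[-0.2,0,0,0],[-0.4,0,0,0],[-0.6,0,0,0],[-0.8,0,0,0],[-1,0,0,0],[-1.2,0,0,0],[-1.3,0,0,0],[-1.3,0,0,0]]
  ]
}}

```text
time_s: 9.9
eef_pos: [555.7, -141.5, 112.0]
tool_rot: [0.215, 2.63, -0.047]
force: [-0.2, 0.5, -0.1]
width: -0.2
```

Run:
```python
from h import *
from bench import sense,vision
r=vision.read_camera("scene"); cv2.imwrite("pics/s2.png",cv2.resize(r["image"][100:300,300:540],None,fx=3,fy=3))
s=sense();show(s,'iso')
```

```text
t9.95 p [ 556.1 -141.5  112.3] x [-0.863  0.143 -0.484] y [0.161 0.987 0.006] z [ 0.478 -0.073 -0.875] tilt 28.9 az -8.6 q [ 0.188  0.026 -0.007  2.224 -0.038  0.387  1.62 ] F [ 1.  -0.   0.3] w 0.3
 console coords p [-27.2   1.4 112.3] y [-0.032  0.999  0.006] z [ 0.483  0.021 -0.875]
```

View pics/s2.png

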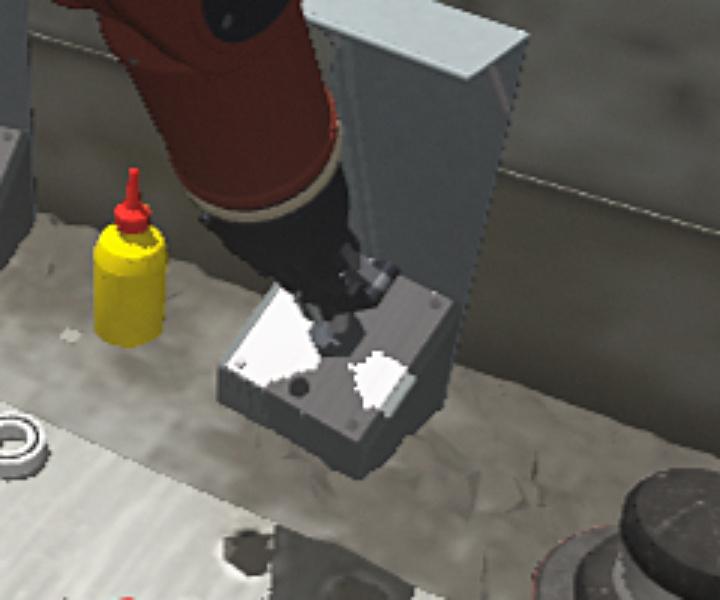

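Emit:
{"method": "send_rows", "body": {
  "steps": [
    [[0.5,0,0,0],[1.2,0,0,0],[1.6,0,-0.3,0],[1,0,-1.7,0],[0.3,0,-3,0],[-0.3,0,-4.3,0],[-0.5,0.6,-5.5,0],[-0.5,1.2,-6.5,0],[-0.5,1.2,-6.5,0]]
  ]
}}

```text
time_s: 11.08
eef_pos: [478.0, -83.6, 337.9]
tool_rot: [0.223, 2.649, -0.038]
force: [-0.7, -0.3, 0.5]
width: -0.1
```

Run:
```python
from h import *
from bench import sense,vision
r=vision.read_camera("scene"); cv2.imwrite("pics/s3.png",cv2.resize(r["image"][100:300,220:480],None,fx=3,fy=3))
s=sense();show(s,'iso') 
mv(s,[300,400,720])
```

```text
t11.12 p [478.4 -82.1 338.3] x [-0.873  0.149 -0.465] y [0.162 0.987 0.013] z [ 0.461 -0.064 -0.885] tilt 27.7 az -7.9 q [ 0.057 -0.381 -0.007  2.056  0.046  0.986  1.44 ] F [ 0.5 -0.3  1. ] w -0.1
 console coords p [-114.8   44.7  338.3] y [-0.031  0.999  0.013] z [ 0.464  0.026 -0.885]
units [  1.255  11.293 -11.275]  rows>=10.2
```

View pics/s3.png

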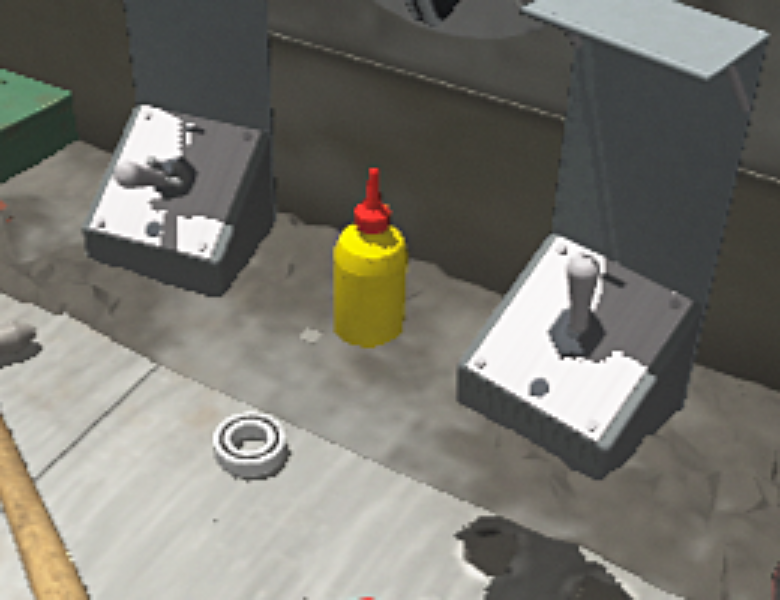

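Emit:
{"method": "send_rows", "body": {
  "steps": [
    [[0.1,1.1,-1.1,0],[0.2,2.2,-2.2,0],[0.3,3.3,-3.3,0],[0.4,4.4,-4.4,0],[0.5,5.5,-5.5,0],[0.6,6.6,-6.6,0],[0.8,7.7,-7.7,0],[0.9,8.8,-8.8,0],[1,9.9,-9.9,0],[1.1,11,-11,0],[1.1,11.3,-12.5,0],[1.1,11.3,-14,0],[1.1,11.3,-16,0],[1.1,11.3,-20,0],[1.1,11.3,-20,0]]
  ]
}}

```text
time_s: 13.0
eef_pos: [338.3, 391.9, 705.8]
tool_rot: [0.221, 2.712, -0.103]
force: [0.9, 0.4, -0.4]
width: -0.2
```

Run:
```python
from h import *
from bench import sense,vision
s=sense();show(s,'st')
```

```text
t13.00 p [338.3 391.9 705.8] x [-0.901  0.139 -0.411] y [ 0.17   0.985 -0.039] z [ 0.399 -0.105 -0.911] tilt 24.4 az -14.8 q [-1.377  0.124  0.187  0.828  0.464  2.088  0.47 ] F [ 0.9  0.4 -0.4] w -0.2
 console coords p [-215.1  242.4  705.8] y [ 0.33   0.943 -0.039] z [ 0.376 -0.17  -0.911]
```

Emit:
{"method": "send_rows", "body": {
  "steps": [
    [[-3,0,-16,0],[-3,0,-16,0],[-3,0,-16,0]]
  ]
}}

```text
time_s: 13.38
eef_pos: [362.5, 396.4, 705.8]
tool_rot: [0.236, 2.759, -0.138]
force: [0.6, 0.6, -0.6]
width: -0.0
```

Run:
```python
from h import *
from bench import sense,vision
s=sense();show(s,'st')
```

```text
t13.38 p [362.5 396.4 705.8] x [-0.919  0.146 -0.367] y [ 0.182  0.981 -0.065] z [ 0.351 -0.127 -0.928] tilt 21.9 az -19.8 q [-1.728  0.255  0.92   0.743  0.174  2.088  0.659] F [ 0.6  0.6 -0.6] w -0.0
 console coords p [-190.5  242.9  705.8] y [ 0.341  0.938 -0.065] z [ 0.325 -0.183 -0.928]
```

Run:
```python
from h import *
from bench import sense,vision
s=sense();mv(s,[400,230,740]);mv(s,[420,270,900])
```

```text
units [-1.782 -3.968  0.062]  rows>=2.8
units [-3.565 -3.157 -3.601]  rows>=3.8
```

Emit:
{"method": "send_rows", "body": {
  "steps": [
    [[-0.6,-1.3,0,0],[-1.2,-2.7,0,0],[-1.8,-4,0,0],[-1.8,-4,0,0],[-5.5,-4.6,-9,0],[-5.5,-4.6,-9,0],[-5.5,-4.6,-9,0]]
  ]
}}

```text
time_s: 14.25
eef_pos: [430.5, 217.3, 793.2]
tool_rot: [0.225, 2.695, -0.104]
force: [-0.4, 0.1, 0.8]
width: 0.0
```

Run:
```python
from h import *
from bench import sense,vision
s=sense();show(s,'st');mv(s,s["eef_pos"]+[120,60,500])
```

```text
t14.25 p [430.5 217.3 793.2] x [-0.894  0.141 -0.426] y [ 0.174  0.984 -0.038] z [ 0.414 -0.108 -0.904] tilt 25.3 az -14.6 q [-1.776  0.179  1.384  0.668  0.112  2.089  1.051] F [-0.4  0.1  0.8] w 0.0
 console coords p [-153.1   55.   793.2] y [ 0.334  0.942 -0.038] z [ 0.39  -0.174 -0.904]
units [ -7.79    1.526 -10.222]  rows>=8.3
```

Run:
```python
from h import *
from bench import sense,vision
s=sense();mv(s,[340,360,800]);mv(s,[340,400,1200])
```

```text
units [ 2.454  3.111 -1.473]  rows>=2.7
units [ -1.662   3.718 -10.621]  rows>=7.3
```

Emit:
{"method": "send_rows", "body": {
  "steps": [
    [[1.2,1.5,-0.7,0],[2.4,3.1,-1.5,0],[2.4,3.1,-1.5,0],[-1.7,3.7,-10.6,0],[-1.7,3.7,-10.6,0],[-1.7,3.7,-10.6,0],[-1.7,3.7,-10.6,0]]
  ]
}}

```text
time_s: 15.12
eef_pos: [373.1, 332.0, 797.2]
tool_rot: [0.207, 2.635, -0.047]
force: [-0.9, 1.0, 0.1]
width: -0.2
```

Run:
```python
from h import *
from bench import sense,vision
s=sense();show(s,'st');mv(s,[350,300,1200])
```

```text
t15.12 p [373.1 332.  797.2] x [-0.867  0.138 -0.479] y [0.155 0.988 0.004] z [ 0.473 -0.071 -0.878] tilt 28.6 az -8.5 q [-1.895  0.273  1.384  0.613  0.06   2.089  0.883] F [-0.9  1.   0.1] w -0.2
 console coords p [-190.7  177.6  797.2] y [0.316 0.949 0.004] z [ 0.455 -0.148 -0.878]
units [-4.431 -0.839 -9.059]  rows>=6.5
```

Run:
```python
from h import *
from bench import sense,vision
s=sense();mv(s,[100,470,800]);mv(s,[80,500,1200])
```

```text
units [ 6.363  2.347 -3.538]  rows>=4.9
units [  2.114   3.051 -12.608]  rows>=8.4
```

Emit:
{"method": "send_rows", "body": {
  "steps": [
    [[1.3,0.5,-0.7,0],[2.6,1,-1.4,0],[3.9,1.5,-2.1,0],[5.2,1.9,-2.8,0],[6.4,2.3,-3.5,0],[6.4,2.3,-3.5,0],[2,3,-12.6,0],[2,3,-12.6,0],[2,3,-12.6,0],[2,3,-12.6,0]]
  ]
}}

```text
time_s: 16.38
eef_pos: [192.4, 464.0, 758.5]
tool_rot: [0.184, 2.592, 0.035]
force: [0.4, -0.1, -0.1]
width: -0.1
```

Run:
```python
from h import *
from bench import sense,vision
s=sense();show(s,'st');mv(s,[100,500,1200])
```

```text
t16.38 p [192.4 464.  758.5] x [-0.847  0.138 -0.513] y [0.124 0.99  0.062] z [ 0.517 -0.011 -0.856] tilt 31.1 az -1.3 q [-2.388  0.323  1.384  0.713  0.179  2.089  0.483] F [ 0.4 -0.1 -0.1] w -0.1
 console coords p [-347.1  337.7  758.5] y [0.285 0.956 0.062] z [ 0.508 -0.096 -0.856]
units [ -3.583   1.285 -10.652]  rows>=7.2
```

Emit:
{"method": "send_rows", "body": {
  "steps": [
    [[0,1.3,-12,0],[0,1.3,-12,0],[0,1.3,-12,0],[0,1.3,-12,0]]
  ]
}}

```text
time_s: 16.88
eef_pos: [150.7, 475.6, 778.9]
tool_rot: [0.157, 2.55, 0.118]
force: [0.0, 0.1, -0.8]
width: -0.3
```

Run:
```python
from h import *
from bench import sense,vision
s=sense();show(s,'st');mv(s,con('st',(-100,0,330)))
```

```text
t16.88 p [150.7 475.6 778.9] x [-0.827  0.138 -0.545] y [0.087 0.989 0.118] z [ 0.555  0.05  -0.83 ] tilt 33.9 az 5.2 q [-2.482  0.326  1.384  0.676  0.219  2.089  0.429] F [ 0.   0.1 -0.8] w -0.3
 console coords p [-386.3  355.9  778.9] y [0.249 0.961 0.118] z [ 0.556 -0.042 -0.83 ]
units [-1.991 -8.098 13.667]  rows>=10.2
```

Run:
```python
from h import *
T=np.load("top0.npz");S=np.load("scene0.npz")
d=np.array([-.819,0,.574])
out=[]
for r,nm,c,f in((T,"top",(200,130,60,80),6),(S,"scene",(235,130,80,70),6)):
    x,y,w,h=c; im=cv2.resize(r["image"][y:y+h,x:x+w],None,fx=f,fy=f,interpolation=2)
    for L in(25,68,87):
        q=proj(r,con('st',np.array([0,0,67])+L*d))[0]; print(nm,L,q.round(1)); cv2.circle(im,tuple(int(v) for v in ((q-[x,y]+.5)*f)),3,(0,0,255),1)
    out.append(cv2.resize(im,(390,450)))
cv2.imwrite("pics/m.png",np.hstack(out))
```

```text
top 25 [229.6 180.2]
top 68 [229.6 194.5]
top 87 [229.6 201.2]
scene 25 [273.3 159.3]
scene 68 [264.6 158.3]
scene 87 [260.5 157.8]
```

View pics/m.png

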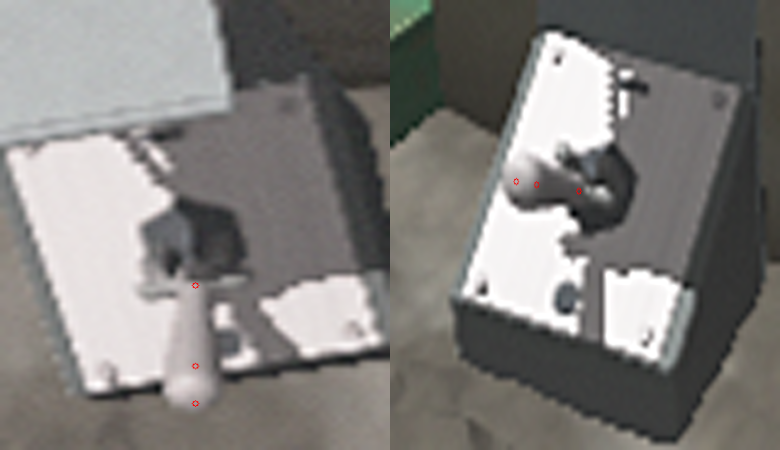

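Emit:
{"method": "send_rows", "body": {
  "steps": [
    [[-0.2,-0.8,1.3,-1],[-0.4,-1.6,2.7,-2],[-0.6,-2.4,4.1,-2],[-0.8,-3.2,5.5,-2],[-1,-4,6.8,-2],[-1.2,-4.9,8.2,-2],[-1.4,-5.7,9.6,-2],[-1.6,-6.5,10.9,-2],[-1.8,-7.3,12.3,-2],[-2,-8.1,13.6,-2],[-2,-8.1,13.6,-2],[-2,-8.1,13.6,-2]]
  ],
  "grip": 60
}}

```text
time_s: 18.38
eef_pos: [425.1, 301.7, 472.6]
tool_rot: [-0.202, 2.544, 0.011]
force: [0.3, 0.5, 0.5]
width: 60.1
```

Run:
```python
from h import *
from bench import sense,vision
s=sense();show(s,'st');mv(s,con('st',(-103,0,177)))
```

```text
t18.38 p [425.1 301.7 472.6] x [-0.82  -0.142 -0.555] y [-0.147  0.988 -0.036] z [ 0.554  0.052 -0.831] tilt 33.8 az 5.4 q [-1.651 -0.378  0.445  1.782  0.69   1.439  0.517] F [0.3 0.5 0.5] w 60.1
 console coords p [-144.4  139.1  472.6] y [ 0.018  0.999 -0.036] z [ 0.555 -0.04  -0.831]
units [ 3.258 -3.19   6.855]  rows>=5.3
```

The red dots lie on the starter's bat in both views, with the end at about (229,201) top and (260,158) scene, so the pose model holds. Next I'll approach.

Emit:
{"method": "send_rows", "body": {
  "steps": [
    [[0.5,-0.7,1,0],[1.1,-1.3,2.1,0],[1.6,-1.9,3.4,0],[2.2,-2.5,4.7,0],[2.8,-3.2,6,0],[3.25,-3.2,6.85,0],[3.25,-3.2,6.85,0],[3.25,-3.2,6.85,0]]
  ]
}}

```text
time_s: 19.38
eef_pos: [489.5, 171.8, 179.0]
tool_rot: [-0.203, 2.543, 0.012]
force: [0.6, 0.2, 1.2]
width: 60.0
```

Run:
```python
from h import *
from bench import sense,vision
s=sense();show(s,'st');mv(s,con('st',(-103,0,177)));mv(s,con('st',(-53,0,102)))
```

```text
t19.38 p [489.5 171.8 179. ] x [-0.819 -0.142 -0.556] y [-0.148  0.988 -0.036] z [ 0.554  0.053 -0.831] tilt 33.8 az 5.4 q [-0.987 -0.258  0.334  2.331  0.669  0.636  0.625] F [0.6 0.2 1.2] w 60.0
 console coords p [-102.3    0.4  179. ] y [ 0.018  0.999 -0.036] z [ 0.556 -0.039 -0.831]
units [ 0.042 -0.008  0.032]  rows>=0.0
units [0.045 0.081 2.283]  rows>=1.5
```

Emit:
{"method": "send_rows", "body": {
  "steps": [
    [[0,0.05,0.8,0],[0.04,0.08,1.6,0],[0.04,0.08,2.2,0],[0.04,0.08,2.28,0],[0.04,0.08,2.28,0]]
  ]
}}

```text
time_s: 20.0
eef_pos: [538.9, 180.7, 104.0]
tool_rot: [-0.203, 2.541, 0.013]
force: [-0.2, -0.4, -0.3]
width: 60.0
```

Run:
```python
from h import *
from bench import sense,vision
r=vision.read_camera("scene"); a=cv2.resize(r["image"][80:230,200:350],(390,390))
r=vision.read_camera("top"); b=cv2.resize(r["image"][105:215,170:280],(390,390))
cv2.imwrite("pics/g1.png",np.hstack([a,b]))
s=sense();show(s,'st');mv(s,con('st',(-53,0,102)))
```

```text
t20.10 p [538.6 180.4 103.9] x [-0.818 -0.142 -0.557] y [-0.148  0.988 -0.034] z [ 0.556  0.054 -0.83 ] tilt 34.0 az 5.6 q [-9.540e-01 -1.000e-03  4.040e-01  2.316e+00  7.360e-01  3.730e-01
  5.480e-01] F [-0.  -0.9  0.1] w 60.3
 console coords p [-52.4   0.8 103.9] y [ 0.017  0.999 -0.034] z [ 0.557 -0.038 -0.83 ]
units [ 0.038 -0.018  0.032]  rows>=0.0
```

View pics/g1.png

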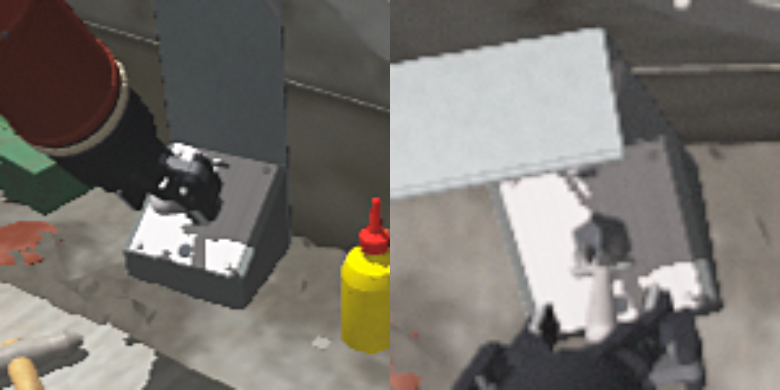

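The fingers straddle the bat evenly in the top crop: left (548,325), right (655,300), bat (600,320). Closing now.

Emit:
{"method": "send_rows", "body": {
  "steps": [
    [[0,0,0,0],[0,0,0,0],[0,0,0,0],[0,0,0,0],[0,0,0,0]]
  ],
  "grip": 5,
  "force": 70
}}

```text
time_s: 20.72
eef_pos: [538.4, 180.4, 104.2]
tool_rot: [-0.202, 2.541, 0.014]
force: [-8.4, -2.2, 9.7]
width: 16.8
```

Run:
```python
from h import *
from bench import sense
s=sense();show(s,'st');p=s["eef_pos"]; R=Rn.from_rotvec(s["tool_rot"]).as_matrix()
c,y=PIV['st']; ex=np.array([np.cos(y),np.sin(y),0]); ez=np.array([0,0,1])
for L in(14,18,22): mv(s,p+L*(-.819*ex+.574*ez))
```

```text
t20.73 p [538.4 180.4 104.2] x [-0.818 -0.142 -0.557] y [-0.148  0.988 -0.034] z [ 0.556  0.054 -0.83 ] tilt 34.0 az 5.6 q [-9.540e-01 -2.000e-03  4.040e-01  2.316e+00  7.360e-01  3.740e-01
  5.480e-01] F [-8.4 -2.2  9.7] w 16.8
 console coords p [-52.7   0.8 104.2] y [ 0.017  0.999 -0.034] z [ 0.557 -0.038 -0.83 ]
units [ 0.126 -0.012 -0.326]  rows>=0.2
units [ 0.162 -0.015 -0.42 ]  rows>=0.3
units [ 0.198 -0.019 -0.513]  rows>=0.4
```

Emit:
{"method": "send_rows", "body": {
  "steps": [
    [[0.05,0,-0.12,0],[0.09,0,-0.24,0],[0.13,0,-0.33,0],[0.15,0,-0.39,0],[0.15,0,-0.39,0]]
  ]
}}

```text
time_s: 21.35
eef_pos: [527.4, 178.4, 114.6]
tool_rot: [-0.201, 2.538, 0.015]
force: [49.0, 8.8, -41.4]
width: 16.6
```

```bash
cat >> h.py <<'E'
def polar(s):
    R=Rn.from_rotvec(s["tool_rot"]).as_matrix(); g=s["eef_pos"]-5*R[:,2]
    c,y=PIV['st']; ex=np.array([np.cos(y),np.sin(y),0]); ez=np.array([0,0,1])
    d=g-c; a,b=d@ex,d[2]; th=np.degrees(np.arctan2(-a,b)); u=(a*ex+b*ez)/np.hypot(a,b)
    print("grasp r %.1f lean %.1f (55 off,5 on)"%(np.hypot(a,b),th),"F along bat %.1f"%(s["force"]@u),"tang %.1f"%(s["force"]@(np.cross([-np.sin(y),np.cos(y),0],u))))
def arc(s,r,leans):
    R=Rn.from_rotvec(s["tool_rot"]).as_matrix(); c,y=PIV['st']; ex=np.array([np.cos(y),np.sin(y),0]); ez=np.array([0,0,1])
    ey=np.cross(ez,ex); g=s["eef_pos"]-5*R[:,2]; oy=(g-c)@ey
    for l in leans:
        t=np.radians(l); X=c+r*(-np.sin(t)*ex+np.cos(t)*ez)+oy*ey; print(l,(R.T@(X-g)/40).round(3).tolist())
E
python3 - <<'E'
from h import *
from bench import sense
s=sense();show(s,'st');polar(s)
E
```

```text
t21.35 p [527.4 178.4 114.6] x [-0.816 -0.141 -0.56 ] y [-0.147  0.989 -0.034] z [ 0.559  0.055 -0.828] tilt 34.1 az 5.6 q [-0.962 -0.051  0.392  2.332  0.746  0.411  0.539] F [ 49.    8.8 -41.4] w 16.6
 console coords p [-63.9   0.7 114.6] y [ 0.018  0.999 -0.034] z [ 0.56  -0.038 -0.828]
grasp r 84.4 lean 52.2 (55 off,5 on) F along bat -64.7 tang -2.2
```

Run:
```python
from h import *
from bench import sense
s=sense();arc(s,85,[50,47,44,41,38,35])
```

```text
50 [-0.073, -0.002, -0.037]
47 [-0.181, -0.003, -0.065]
44 [-0.29, -0.004, -0.087]
41 [-0.4, -0.006, -0.103]
38 [-0.511, -0.006, -0.113]
35 [-0.622, -0.007, -0.118]
```

Emit:
{"method": "send_rows", "body": {
  "steps": [
    [[-0.07,0,-0.04,0],[-0.18,0,-0.07,0],[-0.29,0,-0.09,0],[-0.4,0,-0.1,0],[-0.4,0,-0.1,0]]
  ]
}}

```text
time_s: 21.98
eef_pos: [537.0, 179.9, 125.3]
tool_rot: [-0.202, 2.541, 0.013]
force: [6.7, 2.2, -14.3]
width: 16.7
```

Run:
```python
from h import *
from bench import sense
s=sense();show(s,'st');polar(s);arc(s,85,[40,36,32,28,24]);arc(s,86,[40,36,32,28,24])
```

```text
t21.98 p [537.  179.9 125.3] x [-0.818 -0.141 -0.558] y [-0.147  0.988 -0.035] z [ 0.556  0.054 -0.829] tilt 34.0 az 5.5 q [-0.963 -0.049  0.403  2.302  0.692  0.431  0.605] F [  6.7   2.2 -14.3] w 16.7
 console coords p [-54.2   0.5 125.3] y [ 0.018  0.999 -0.035] z [ 0.558 -0.039 -0.829]
grasp r 84.6 lean 42.4 (55 off,5 on) F along bat -15.2 tang -4.5
40 [-0.085, -0.001, -0.022]
36 [-0.233, -0.002, -0.032]
32 [-0.381, -0.003, -0.033]
28 [-0.529, -0.003, -0.023]
24 [-0.676, -0.003, -0.002]
40 [-0.082, -0.002, -0.047]
36 [-0.232, -0.003, -0.057]
32 [-0.382, -0.004, -0.058]
28 [-0.532, -0.004, -0.047]
24 [-0.68, -0.004, -0.027]
```

Emit:
{"method": "send_rows", "body": {
  "steps": [
    [[-0.08,0,-0.045,0],[-0.18,0,-0.05,0],[-0.28,0,-0.055,0],[-0.38,0,-0.055,0],[-0.38,0,-0.055,0]]
  ]
}}

```text
time_s: 22.6
eef_pos: [547.6, 181.7, 134.9]
tool_rot: [-0.202, 2.542, 0.012]
force: [3.8, 2.0, -13.7]
width: 16.4
```

Run:
```python
from h import *
from bench import sense
s=sense();show(s,'st');polar(s);arc(s,86,[28,24,20,16,12,8,4])
```

```text
t22.60 p [547.6 181.7 134.9] x [-0.818 -0.142 -0.557] y [-0.147  0.988 -0.035] z [ 0.555  0.053 -0.83 ] tilt 33.9 az 5.4 q [-0.963 -0.043  0.415  2.271  0.645  0.445  0.662] F [  3.8   2.  -13.7] w 16.4
 console coords p [-43.4   0.5 134.9] y [ 0.018  0.999 -0.035] z [ 0.556 -0.039 -0.83 ]
grasp r 85.6 lean 32.7 (55 off,5 on) F along bat -13.7 tang -4.0
28 [-0.175, -0.001, 0.0]
24 [-0.324, -0.001, 0.021]
20 [-0.47, -0.0, 0.051]
16 [-0.615, 0.001, 0.092]
12 [-0.756, 0.002, 0.143]
8 [-0.893, 0.004, 0.204]
4 [-1.026, 0.006, 0.274]
```

Emit:
{"method": "send_rows", "body": {
  "steps": [
    [[0,0,-0.04,0],[0,0,-0.06,0],[0,0,-0.06,0]]
  ]
}}

```text
time_s: 22.98
eef_pos: [545.5, 180.5, 134.2]
tool_rot: [-0.203, 2.545, 0.01]
force: [34.7, 10.5, -51.2]
width: 16.6
```

Run:
```python
from h import *
from bench import sense
s=sense();show(s,'st');polar(s);arc(s,87,[28,24,20,16,12,8,4])
```

```text
t22.98 p [545.5 180.5 134.2] x [-0.82  -0.143 -0.554] y [-0.147  0.988 -0.037] z [ 0.553  0.051 -0.831] tilt 33.7 az 5.3 q [-0.964 -0.046  0.414  2.274  0.646  0.449  0.662] F [ 34.7  10.5 -51.2] w 16.6
 console coords p [-45.7  -0.2 134.2] y [ 0.018  0.999 -0.037] z [ 0.554 -0.041 -0.831]
grasp r 86.2 lean 34.2 (55 off,5 on) F along bat -62.6 tang 0.9
28 [-0.234, -0.002, -0.009]
24 [-0.385, -0.002, 0.011]
20 [-0.533, -0.001, 0.042]
16 [-0.679, -0.001, 0.083]
12 [-0.822, 0.001, 0.134]
8 [-0.961, 0.002, 0.195]
4 [-1.096, 0.005, 0.265]
```

Emit:
{"method": "send_rows", "body": {
  "steps": [
    [[-0.13,0,-0.005,0],[-0.23,0,0,0],[-0.33,0,0.01,0],[-0.43,0,0.03,0],[-0.53,0,0.05,0],[-0.61,0,0.07,0],[-0.68,0,0.09,0],[-0.68,0,0.09,0]]
  ]
}}

```text
time_s: 23.98
eef_pos: [570.2, 184.8, 146.6]
tool_rot: [-0.203, 2.544, 0.01]
force: [-0.4, 5.1, -8.7]
width: 16.6
```

Run:
```python
from h import *
from bench import sense
s=sense();show(s,'st');polar(s);arc(s,86,[12,8,4,1]);arc(s,87,[12,8,4,1])
```

```text
t23.98 p [570.2 184.8 146.6] x [-0.82  -0.143 -0.555] y [-0.147  0.988 -0.037] z [ 0.554  0.051 -0.831] tilt 33.8 az 5.3 q [-0.959 -0.012  0.437  2.214  0.566  0.454  0.758] F [-0.4  5.1 -8.7] w 16.6
 console coords p [-2.060e+01 -1.000e-01  1.466e+02] y [ 0.018  0.999 -0.037] z [ 0.555 -0.041 -0.831]
grasp r 87.0 lean 15.6 (55 off,5 on) F along bat -8.5 tang -1.9
12 [-0.119, 0.002, 0.069]
8 [-0.256, 0.004, 0.129]
4 [-0.389, 0.006, 0.199]
1 [-0.485, 0.008, 0.257]
12 [-0.128, 0.001, 0.045]
8 [-0.267, 0.003, 0.107]
4 [-0.401, 0.005, 0.177]
1 [-0.499, 0.007, 0.236]
```

Emit:
{"method": "send_rows", "body": {
  "steps": [
    [[-0.06,0,0.02,0],[-0.13,0,0.04,0],[-0.2,0,0.07,0],[-0.27,0,0.1,0],[-0.33,0,0.135,0],[-0.39,0,0.165,0],[-0.39,0,0.165,0]]
  ]
}}

```text
time_s: 24.85
eef_pos: [586.9, 187.5, 150.0]
tool_rot: [-0.203, 2.543, 0.01]
force: [-0.3, 2.8, -7.9]
width: 16.5
```

Run:
```python
from h import *
from bench import sense,vision
r=vision.read_camera("scene"); a=cv2.resize(r["image"][80:230,200:350],(390,390))
r=vision.read_camera("top"); b=cv2.resize(r["image"][105:215,170:280],(390,390))
cv2.imwrite("pics/g2.png",np.hstack([a,b]))
s=sense();show(s,'st');polar(s);arc(s,87,[4,2,0]);arc(s,73,[5,4,3,2])
```

```text
t24.95 p [586.8 187.5 149.9] x [-0.819 -0.143 -0.555] y [-0.147  0.988 -0.037] z [ 0.554  0.052 -0.831] tilt 33.8 az 5.3 q [-0.95   0.021  0.449  2.177  0.516  0.448  0.815] F [-0.5  4.  -8.7] w 16.5
 console coords p [ -3.8  -0.2 149.9] y [ 0.018  0.999 -0.037] z [ 0.555 -0.041 -0.831]
grasp r 87.3 lean 4.3 (55 off,5 on) F along bat -8.7 tang -0.5
4 [-0.007, 0.0, 0.013]
2 [-0.072, 0.002, 0.052]
0 [-0.136, 0.003, 0.093]
5 [0.194, 0.013, 0.301]
4 [0.167, 0.014, 0.317]
3 [0.139, 0.014, 0.333]
2 [0.112, 0.015, 0.349]
```

View pics/g2.png

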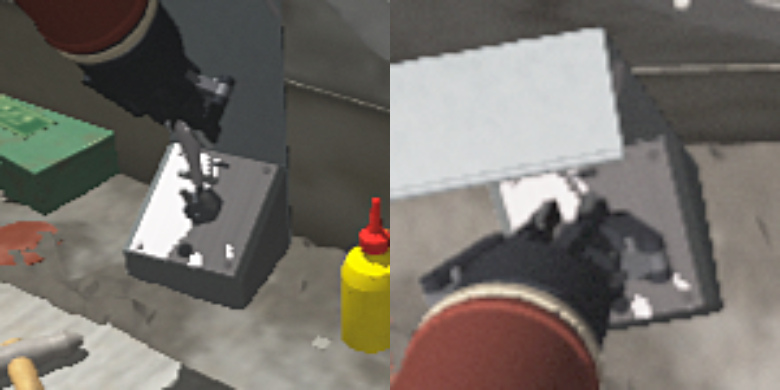

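Emit:
{"method": "send_rows", "body": {
  "steps": [
    [[-0.04,0,0.03,0],[0.02,0,0.12,0],[0.08,0,0.21,0],[0.13,0,0.3,0],[0.14,0,0.33,0],[0.14,0,0.33,0]]
  ]
}}

```text
time_s: 25.7
eef_pos: [591.7, 188.5, 138.5]
tool_rot: [-0.202, 2.539, 0.014]
force: [-2.2, 4.0, 5.5]
width: 17.2
```

Run:
```python
from h import *
from bench import sense,vision
s=sense();show(s,'st');polar(s)
```

```text
t25.70 p [591.7 188.5 138.5] x [-0.817 -0.142 -0.559] y [-0.148  0.988 -0.035] z [ 0.558  0.054 -0.828] tilt 34.1 az 5.6 q [-0.946  0.05   0.454  2.182  0.521  0.409  0.804] F [-2.2  4.   5.5] w 17.2
 console coords p [  1.2  -0.  138.5] y [ 0.017  0.999 -0.035] z [ 0.559 -0.039 -0.828]
grasp r 75.7 lean 1.2 (55 off,5 on) F along bat 5.6 tang -1.4
```

Emit:
{"method": "send_rows", "body": {
  "steps": [
    [[0,0,0,0],[0,0,0,0],[0,0,0,0],[0,0,-0.6,0],[0,0,-1.6,0],[0.1,0,-2.8,0],[0.2,0,-4.2,0],[0.2,0,-5,0],[0.2,0,-5,0]]
  ],
  "grip": 60
}}

```text
time_s: 26.82
eef_pos: [473.9, 176.2, 300.9]
tool_rot: [-0.201, 2.537, 0.013]
force: [-0.2, -0.9, -0.3]
width: 59.9
```

Run:
```python
from h import *
from bench import sense,vision
s=sense();show(s,'st')
r=vision.read_camera("scene"); cv2.imwrite("pics/f.png",r["image"]); 
a=cv2.resize(r["image"][110:220,230:340],(390,390),interpolation=2);np.savez("scene1.npz",**r)
d0=np.array([-.819,0,.574]);d1=np.array([-.087,0,.996])
for n,L in(("st",87),("iso",66)): print(n,proj(r,con(n,[0,0,67]+L*d1)))
b=cv2.resize(r["image"][160:270,360:470],(390,390),interpolation=2)
cv2.imwrite("pics/g3.png",np.hstack([a,b]))
```

```text
t26.82 p [473.9 176.2 300.9] x [-0.816 -0.141 -0.561] y [-0.147  0.989 -0.035] z [ 0.56   0.054 -0.827] tilt 34.2 az 5.5 q [-0.793 -0.38   0.106  2.168  0.467  0.889  0.832] F [-0.2 -0.9 -0.3] w 59.9
 console coords p [-117.     7.3  300.9] y [ 0.019  0.999 -0.035] z [ 0.561 -0.039 -0.827]
st [[273.06913982 128.58095854]]
iso [[413.72931461 186.02158402]]
```

View pics/g3.png

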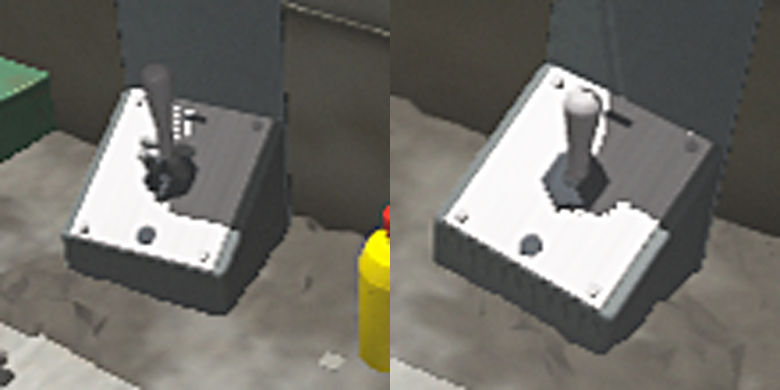

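View pics/f.png

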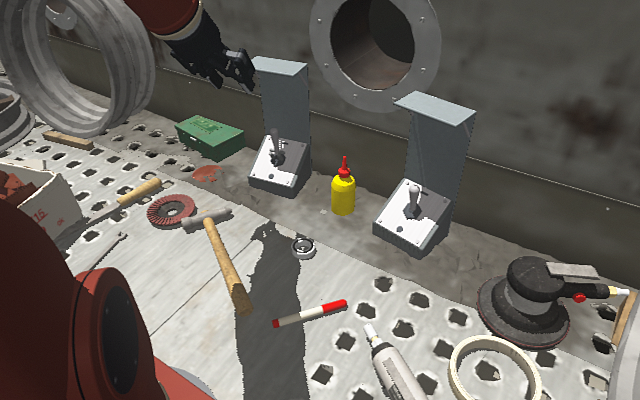

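Run:
```python
from h import *
from bench import vision
for n in("scene","top"):
    r=vision.read_camera(n); P=cloud(r).reshape(-1,3)
    for c,L in(("st",87),("iso",66)):
        e=con(c,np.array([0,0,67])+L*np.array([-.087,0,.996])); d=P-e
        m=(np.hypot(d[:,0],d[:,1])<14)&(d[:,2]>-25)&(d[:,2]<40)
        print(n,c,"expect",e.round(1),m.sum(),"max z",P[m][:,2].max().round(1) if m.any() else None,P[m].mean(0).round(1))
```

```text
scene st expect [583.  187.1 153.7] 100 max z 155.2 [579.7 183.7 143.7]
scene iso expect [ 576.9 -147.   132.7] 140 max z 134.6 [ 572.  -149.8  124.3]
top st expect [583.  187.1 153.7] 82 max z 157.3 [583.9 185.8 150.9]
top iso expect [ 576.9 -147.   132.7] 84 max z 136.1 [ 577.9 -146.4  131.1]
```

Both bats are over. The starter's top is at 155–157 mm against 153.7 mm expected when home, or about 168 mm if still pulled out. The bottle and bearing are unmoved and the arm is clear, so I'm handing in.

```bash
python3 -c "
from bench import workorder,sense
print(workorder.sign_off()); s=sense(); print(s['time_s'],s['force'])"
```

```text
the job is handed in; nothing more can be done
None
the job is handed in; nothing more can be done
```

The dust extraction is switched on: the isolator went over first, then the fan starter. I handed the job in after about 27 s of the 45 s allowed.

- **Isolator (right console):** I pushed its short bat over with closed fingers, and it snapped to the upper position. The camera measured its top at 135–136 mm, against 133 mm expected.
- **Starter (left console):** I gripped the long bat and pulled it until the stop was felt, at about 65 N of wrist force. I felt the stop again mid-swing (about 63 N), carried the bat over the prongs, let it back in and released it. The camera measured its top at 155–157 mm, against 154 mm expected when home and about 168 mm if still pulled out.
- **Bottle and bearing:** neither was touched, and both stand where they did in the last picture. I judged this by eye and did not re-measure them.
- **Arm:** it was well clear with no contact force before the hand-in.

**Disagreements:**
- The measured heights read 1–4 mm over the model on both bats, close to the 2 mm calibration error.
- The arm's measured lean of the starter bat was 2–4° off the nominal angle at both ends. I put this down to the pivot estimate and to the bat sitting off-centre between the pads.

**Tilting the hand:** the move rows have no tilt command, so I got the roughly 30° tilt by asking for poses above the arm's reach. One attempt to re-tilt for the starter went the wrong way and had to be corrected, which cost a few seconds.

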